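# Draw the plug gauge half out of the tilted bore and hold it for inspection

### The arm

A 7-joint arm with a two-finger parallel gripper is mounted at the origin on the work surface. World frame = base frame: x ahead of the robot, y to its left, z up, the work surface at z = 0. Lengths are in m, angles in rad, forces in N, time in s.
With the tool pointing down it reaches from about 0.4 to 0.85 m from the base axis. Payload 10.4 kg.
Tool frame: the origin (TCP) lies midway between the tips of the shut fingers; the grasp point (between the pads) lies 19 mm behind it; z points along the fingers, y is the line along which they close (so a half turn about z gives the same grasp; the last joint's range is limited). The gripper opens to 87 mm and grips with 3 to 60 N. Pads are 19 mm wide; open, the fingers measure 117 mm over their backs; the gripper's body (75 mm by 190 mm) begins 51 mm behind the grasp point.
Start: joints at [-1.188, 0.332, -0.065, 1.46, 0.022, 1.35, -0.088], TCP at [0.247, 0.574, 0.192] pointing down, gripper open.
Joint ranges: [-2.6, 2.6], [-0.5, 2.12], [-1.47, 1.34], [0.16, 2.42], [-1.27, 4.41], [0.06, 2.06], [-2.6, 2.6]. Speed limits (rad/s): [2.22, 2.22, 2.79, 2.79, 3.14, 3.14, 3.14].

### API

Orientations are given as a unit quaternion [x, y, z, w].
In Python, from bench import r gives the robot as it stands.
- The arm moves only by the tool apply_moves, never from a script. Its argument "steps" is a list of rows, each a list of 7 numbers: the turn, a rotation vector about the tool's x, y, z in rad, then the shift along the tool's x, y, z in mm, then the opening, from -1 (shut) to 1 (fully open). In form: [[ax, ay, az, x, y, z, claw], ...]. A call has 1 to 20 rows; each row is the pose to reach, as a shift and turn from the pose commanded when the call began, along the tool's axes at that moment; what a row does not reach only later rows make up. A row lasts 1/12 s, in which the tool goes at most 41.7 mm and 7.16 degrees, less where a joint would pass 70% of its speed; a pose out of reach is approached as far as the arm can. A call with a gripper value outside its range is refused whole. The fingers move at their own pace and stop on an object; "force" is the grip in N (left out, the last holds). Time passes only in rows, so rows that repeat a pose let the fingers close. It gives the time, the measured TCP pose, the force, the opening and the grip force at its end, in the units of the state.
- r.read_state(): the state, without advancing time (a new reading comes with each control period).
- r.camera(name): name is "scene" or "top"; returns a dict with "pixels" (480x640x3 uint8, red, green, blue), "z_map" (480x640 float32, m along the optical axis (not along the pixel's ray), 0 where there is no reading), "fovy" (degrees; the focal length in pixels is half the picture's height over the tangent of half this angle, whatever the lens; pixels are square), "cx", "cy" (the principal point, pixels), "k1" (the pictures are not rectified: a ray, as slopes to the right and down, at radius r is drawn at 1 + k1 r^2 times it, then the intrinsics apply), "position" and "orientation" of the camera in the world. Camera axes: x right, y down, z forward; pixel columns grow to the right and rows downward; lengths in m; the calibration is good to about 2 mm. A picture is of the moment at which its call begins.
- r.close_job(): hands the job in; it is judged then, once.
The state is a dict: "time": time; "joint_positions": joint angles; "joint_vel": joint speeds; "joint_torque": joint torques, N m; "ee_pos": TCP position; "eef_rot": TCP orientation; "ft_force": force on the tool from outside, world axes, zero at the start; "torque": the same for the moment, N m; "width": finger opening in m; "grip_force": force on a finger pad.
Only numpy, scipy, OpenCV 4.12 (cv2) and the standard library are available. Lean on these libraries where they do the work, as an engineer would, in place of code of your own. Each camera call takes 0.05 s, during which the arm holds its last target. There are 200 camera calls.

### The job

The plug gauge is seated in the slanting bore of the small tilted fixture, which just stands loose on the bench. Grip the gauge by its handle and draw it straight out along the bore, without jamming, until the dark witness ring round the middle of its plug has just come clear of the block's face (30 mm out, the lower half of the plug still in the bore), and finish while still holding it there so that it can be inspected. Do not pull it right out, do not lift or shift the fixture, and leave everything else on the bench where it is.

Things in the scene. Friction and masses are not known exactly. Their poses are not given: they have to be found in the camera images.
- block: Bored aluminium block, 60 x 60 x 66 mm, rigidly held in the fixture. Origin: centre of the bore's mouth in the slanting top face, 85 mm above the bench. z points out along the bore, 20 degrees from vertical, leaning to the fixture's -x side (roughly towards the robot, up to 35 degrees either way). Bore 17 mm wide, 62.5 mm deep, blind.
- fixture: Loose dark steel tilting fixture that carries the block: base plate 130 (x) x 96 (y) x 12 mm, two low cheeks beside the block (tops 53 mm above the bench). Not bolted down: with the block it weighs 0.7 to 1.1 kg and slides or lifts if pulled. Origin: centre of the base's underside; z up.
- gauge: Plug gauge, 0.11 to 0.18 kg. Origin: on its axis at the collar's underside; z up the handle. Collar 26 mm across, z 0 to 4 mm; round ribbed handle 20 mm across, z 4 to 52; steel plug 16 mm across, z 0 to -60, dark witness ring at z -26 to -29. Seated at the start: origin at the bore's mouth, z along the bore. 1 mm play; slides out easily along the axis, binds and drags the fixture if pulled askew.
- stand: Bystander: wooden stand 60 x 120 x 30 mm with three upright gauge handles up to 74 mm high, origin under its centre
- oil: Bystander: clear bottle, 42 mm across, 105 mm high, origin under its centre
- jar: Bystander: glass jar, 60 mm across, 60 mm high, origin under its centre
- cup: Bystander: steel parts cup, 60 mm across, 45 mm high, mouth up, behind the fixture, origin under its centre
- bush: Bystander: brass bushing, 38 mm across, 22 mm high, beside the fixture, origin under its centre
- driver: Bystander: screwdriver 150 mm long lying beside the fixture, along its own x
- wrench: Bystander: wrench 150 mm long lying flat, along its own x
There are look-alikes about, which are no part of the job. Leave any purple look-alike of the gauge alone.

How it is judged:
By the outcome, as a careful person would: the job done as asked, in the order asked, and still so for the second after the job is handed in, while the arm keeps its last pose, push and grip.
It also fails if it takes over 32 s, if anything falls off the work surface, if the arm or the gripper's body presses on something with over 40 N, if the wrist force passes 120 N, or if a joint passes its speed limit or range.

## Working session

There is one attempt and no reset: what is moved stays moved. The work goes in short steps, Python scripts to look and compute and a tool call to move; the robot and the scene stay as the last step left them, time stands still between calls to the robot, and variables do not carry over. Pictures are saved under pics/ and viewed, at most 10 in all, crops included, and the job is handed in when it is done.

Besides the shell and the picture viewer there is one more tool, called after ">>>" as name([rows], argument=value, ...), one row to a line, values as JSON. apply_moves: Moves the arm, as the interface text tells. Its arguments: {"type":"object","properties":{"steps":{"type":"array","items":{"type":"array","items":{"type":"number"}}},"force":{"type":"number"}},"required":["steps"]}

```bash
mkdir -p pics; cat > h.py <<'E'
import numpy as np, cv2
from scipy.spatial.transform import Rotation as R
from bench import r
def cam(n):
    c=r.camera(n); c['f']=240/np.tan(np.radians(c['fovy'])/2); return c
def cloud(c):
    f=c['f'];v,u=np.mgrid[0:480,0:640].astype(float)
    K=np.array([[f,0,c['cx']],[0,f,c['cy']],[0,0,1]])
    p=cv2.undistortPoints(np.stack([u.ravel(),v.ravel()],1)[:,None],K,np.array([c['k1'],0,0,0.]))[:,0]
    z=c['z_map'].ravel(); P=np.c_[p*z[:,None],z]
    return (R.from_quat(c['orientation']).apply(P)+c['position']).reshape(480,640,3)
E
python3 - <<'E'
from h import *
for n in('scene','top'):
    c=cam(n);cv2.imwrite(f'pics/{n}0.png',c['pixels'][:,:,::-1]);np.savez(f'{n}0.npz',**c)
    print(n,c['position'],c['orientation'],c['f'],c['k1'],(c['z_map']>0).mean())
print(r.read_state())
E
```

```text
scene [0.97345058 0.09832977 0.84884087] [ 0.61273673  0.74203244 -0.20840984 -0.17466223] 450.2174946469948 -0.06794200408887512 0.996064453125
top [0.33837273 0.00717494 1.14015456] [-0.6986035   0.7116609  -0.06126926  0.04168936] 469.1421025110583 -0.017022059842175166 0.996220703125
{'time': 0.1, 'joint_positions': array([-1.18760067,  0.33279865, -0.06467177,  1.46084715,  0.02160479,
        1.34987152, -0.08853861]), 'joint_vel': array([-0.00067189, -0.00203055, -0.00047401, -0.00161798, -0.00193562,
       -0.00033155, -0.00074191]), 'joint_torque': array([ 1.39328862e-03, -6.24545074e+01,  2.45391321e-02, -3.90712559e+01,
       -6.13808376e-02,  3.66782164e-02,  5.66823235e-05]), 'ee_pos': array([0.2465942 , 0.57389444, 0.19134456]), 'eef_rot': array([ 2.01530676e-01,  9.79482010e-01, -6.08012534e-04, -9.03110301e-05]), 'ft_force': array([ 0.31678568, -0.3387395 , -0.17943051]), 'torque': array([-0.04180089, -0.02819491,  0.01055612]), 'grip_force': 0.0, 'width': 0.08700393235127124}
```

View pics/scene0.png

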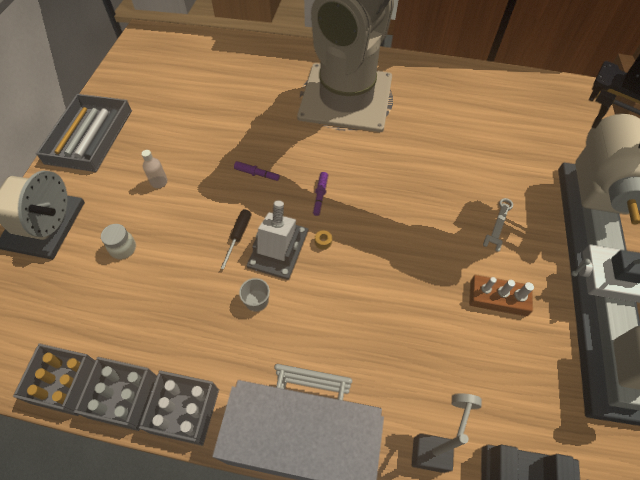

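View pics/top0.png

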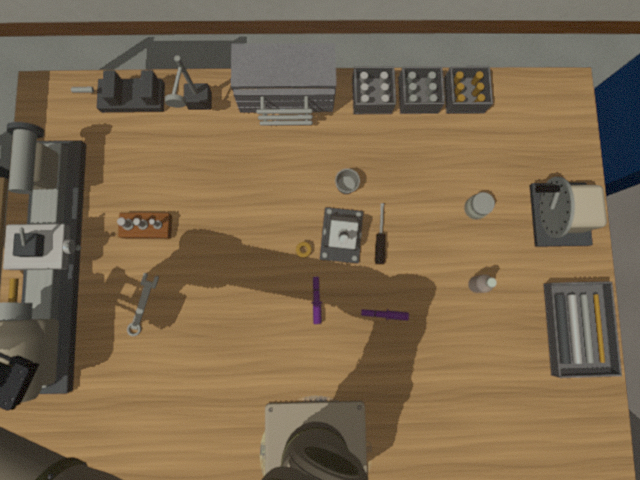

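The gauge is the grey handle standing in the light block on the dark base, at scene (278,213) and top (344,235). The purple look-alikes are at scene (257,171) and (321,193), and the three handles in the wooden stand are at scene (505,290). Only the grey one in the tilted block fits the description. Next I'll confirm it in a crop and measure it.

```bash
python3 - <<'E'
from h import *
S={n:dict(np.load(f'{n}0.npz')) for n in('scene','top')}
im=[]
for n,(u,v) in(('scene',(278,230)),('top',(344,235))):
    c=S[n];im.append(cv2.resize(c['pixels'][v-50:v+50,u-50:u+50,::-1],(400,400),interpolation=cv2.INTER_CUBIC))
    P=cloud(c)[v-60:v+60,u-60:u+60].reshape(-1,3)
    # bench offset
    print(n,'bench z',np.median(P[:,2]))
    hi=P[P[:,2]>.105]; print('handle',len(hi),hi.mean(0),hi.min(0),hi.max(0))
    top=hi[hi[:,2]>hi[:,2].max()-.012];print('handle top',len(top),top.mean(0))
    b=P[(P[:,2]>.066)&(P[:,2]<.1)]
    best=None;rng=np.random.default_rng(0)
    for _ in range(500):
        a=b[rng.choice(len(b),3,False)];nn=np.cross(a[1]-a[0],a[2]-a[0]);l=np.linalg.norm(nn)
        if l<1e-6: continue
        nn/=l; nn*=np.sign(nn[2])
        if nn[2]<.85: continue
        m=abs((b-a[0])@nn)<.0015
        if best is None or m.sum()>best.sum():best=m
    q=b[best];ce=q.mean(0);nn=np.linalg.svd(q-ce)[2][2];nn*=np.sign(nn[2])
    print('face',len(q),ce,nn,'tilt',np.degrees(np.arccos(nn[2])),'az',np.degrees(np.arctan2(nn[1],nn[0])))
    # base plate top edges
    p=P[(P[:,2]>.007)&(P[:,2]<.016)];print('base',len(p))
    rect=cv2.minAreaRect((p[:,:2]*1000).astype(np.float32));print(rect)
cv2.imwrite('pics/crop0.png',np.hstack(im))
E
```

```text
scene bench z -0.0005459916624285244
handle 217 [ 0.58228451 -0.03569033  0.26329752] [ 0.47147703 -0.07900174  0.10512853] [0.97345058 0.09832977 0.84884087]
handle top 42 [0.97345058 0.09832977 0.84884087]
face 353 [ 0.50250146 -0.06930408  0.08498968] [-0.34510332  0.03706094  0.93783271] tilt 20.309284122055143 az 173.87044958857777
base 1279
((457.1103515625, -78.72294616699219), (314.2773132324219, 228.53860473632812), 7.9266862869262695)
top bench z 0.0021535011086323275
handle 146 [ 0.4300883  -0.04134676  0.49687441] [ 0.33837273 -0.07994484  0.1052208 ] [0.49857173 0.00717494 1.14015456]
handle top 53 [0.33837273 0.00717494 1.14015456]
face 332 [ 0.49731196 -0.07079021  0.08585497] [-0.32686008  0.0437285   0.94406054] tilt 19.254948552446738 az 172.3800134117933
base 1062
((510.205078125, -83.62959289550781), (292.40985107421875, 282.1695556640625), 0.6320284008979797)
```

View pics/crop0.png

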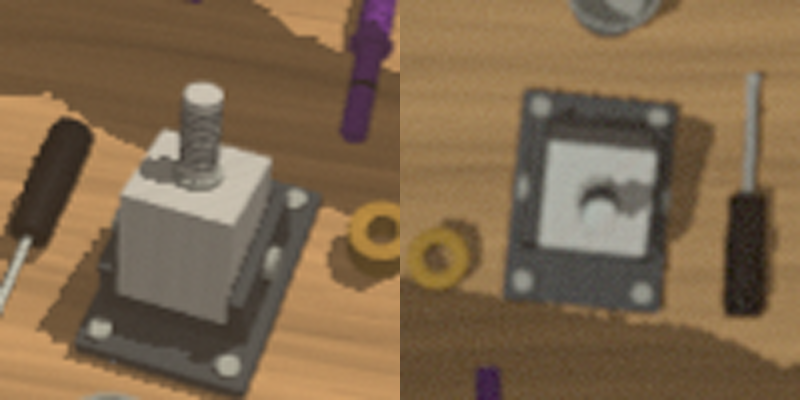

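The crop confirms it: a grey ribbed handle with its collar on the block face, leaning towards the robot. Now I'll get the precise axis and yaw.

```bash
python3 - <<'E'
from h import *
from scipy.optimize import least_squares
for n,(u,v) in(('scene',(278,230)),('top',(344,235))):
    c=dict(np.load(f'{n}0.npz'));sl=np.s_[v-60:v+60,u-60:u+60]
    P=cloud(c)[sl];ok=c['z_map'][sl]>0;hsv=cv2.cvtColor(c['pixels'][sl],cv2.COLOR_RGB2HSV)
    near=ok&(np.hypot(P[...,0]-.5,P[...,1]+.07)<.09)
    m=(near&(P[...,2]>.006)&(hsv[...,1]<90)).astype(np.uint8)
    k,l,st,ce=cv2.connectedComponentsWithStats(m);b=1+np.argmax(st[1:,4])
    Q=P[l==b];rect=cv2.minAreaRect((Q[(Q[:,2]<.02)][:,:2]*1000).astype(np.float32));print(n,'base rect',rect)
    # face edges
    Q=P[near]
    for az in(173.,):
        a=np.array([np.sin(np.radians(20))*np.cos(np.radians(az)),np.sin(np.radians(20))*np.sin(np.radians(az)),np.cos(np.radians(20))])
        f=near&(P[...,2]>.066)&(abs((P-np.array([.5,-.07,.0855]))@a)<.003)
        ex=np.cross([0,1,0],a);ex/=np.linalg.norm(ex);ey=np.cross(a,ex)
        F=P[f]-[.5,-.07,.0855];xy=np.c_[F@ex,F@ey];rc=cv2.minAreaRect((xy*1000).astype(np.float32));print('face',rc)
        print(' centre',np.array([.5,-.07,.0855])+(ex*rc[0][0]+ey*rc[0][1])/1000)
    H=P[near];s=(H-[.5,-.07,.0855])@a;H=H[(s>.008)&(s<.049)]
    T=P[near];s=(T-[.5,-.07,.0855])@a;T=T[(s>.0495)]
    def res(p):
        d=np.array([p[2],p[3],1]);d/=np.linalg.norm(d);w=H-[.48+p[0],-.07+p[1],.115]
        return np.linalg.norm(np.cross(w,d),axis=1)-.0098
    def reg(p): return np.r_[res(p),.0]
    o=least_squares(reg,[0,0,-.36,.04],loss='soft_l1',f_scale=.001)
    d=np.array([o.x[2],o.x[3],1]);d/=np.linalg.norm(d);p0=np.array([.48+o.x[0],-.07+o.x[1],.115])
    print('cyl',len(H),p0,'tilt',np.degrees(np.arccos(d[2])),'az',np.degrees(np.arctan2(d[1],d[0])),'rms',np.std(res(o.x)))
    print('mouth by cyl w/ nominal a',H.mean(0), 'T',len(T),T.mean(0),'cap->mouth',T.mean(0)-.052*a)
    print('at z=.085 along d',p0+d*(.085-.115)/d[2])
E
```

```text
scene base rect ((507.7944641113281, -71.62718963623047), (95.85160827636719, 131.14537048339844), 83.08626556396484)
face ((-3.903369903564453, -0.010410308837890625), (60.7224006652832, 63.71541976928711), 82.71942138671875)
 centre [ 0.49632869 -0.0700104   0.08417418]
cyl 170 [ 0.48512835 -0.06908869  0.115     ] tilt 20.352234146505495 az 173.9155896859603 rms 0.0009156426546874767
mouth by cyl w/ nominal a [ 0.49336153 -0.06796158  0.11333013] T 48 [ 0.48094653 -0.06793033  0.13276425] cap->mouth [ 0.49859901 -0.07009778  0.08390024]
at z=.085 along d [ 0.4961941  -0.07026824  0.085     ]
top base rect ((506.319580078125, -72.70338439941406), (95.44237518310547, 129.7822723388672), 82.98523712158203)
face ((-3.8129310607910156, -1.5753707885742188), (60.16815185546875, 61.05756759643555), 83.44755554199219)
 centre [ 0.49639159 -0.071574    0.08426625]
cyl 35 [ 0.5008698  -0.06662951  0.115     ] tilt 45.2180088857248 az 126.03588524685617 rms 0.0036276294942454456
mouth by cyl w/ nominal a [ 0.4934036  -0.06861343  0.1134968 ] T 65 [ 0.47856668 -0.06947383  0.13486773] cap->mouth [ 0.49621916 -0.07164128  0.08600372]
at z=.085 along d [ 0.51865338 -0.09107429  0.085     ]
```

```bash
cat >> h.py <<'E'
def axis(az=173.,t=20.):
    az,t=np.radians([az,t]);return np.array([np.sin(t)*np.cos(az),np.sin(t)*np.sin(az),np.cos(t)])
M=np.array([.4965,-.0707,.0850])
def goal(s,m=M,a=axis()):
    st=r.read_state();R0=R.from_quat(st['eef_rot']);y=np.cross([0,0,1],a);y/=np.linalg.norm(y)
    if y@R0.as_matrix()[:,1]<0:y=-y
    Rg=R.from_matrix(np.c_[np.cross(y,-a),y,-a]);p=m+s*a
    print('t',st['time'],'turn',(R0.inv()*Rg).as_rotvec().round(4),'shift',(R0.inv().apply(p-st['ee_pos'])*1000).round(1),'goal',p,'ft',st['ft_force'].round(2))
E
python3 -c "
from h import *
goal(.115)"
```

```text
t 0.1 turn [-0.0507 -0.3468 -0.2806] shift [-446.3 -504.6   -1.1] goal [ 0.45746086 -0.0659066   0.19306465] ft [ 0.32 -0.34 -0.18]
```

>>> apply_moves([
  [-0.0507,-0.3468,-0.2806,-446.3,-504.6,-1.1,1],
  [-0.0507,-0.3468,-0.2806,-446.3,-504.6,-1.1,1],
  [-0.0507,-0.3468,-0.2806,-446.3,-504.6,-1.1,1],
  [-0.0507,-0.3468,-0.2806,-446.3,-504.6,-1.1,1],
  [-0.0507,-0.3468,-0.2806,-446.3,-504.6,-1.1,1],
  [-0.0507,-0.3468,-0.2806,-446.3,-504.6,-1.1,1],
  [-0.0507,-0.3468,-0.2806,-446.3,-504.6,-1.1,1],
  [-0.0507,-0.3468,-0.2806,-446.3,-504.6,-1.1,1],
  [-0.0507,-0.3468,-0.2806,-446.3,-504.6,-1.1,1],
  [-0.0507,-0.3468,-0.2806,-446.3,-504.6,-1.1,1],
  [-0.0507,-0.3468,-0.2806,-446.3,-504.6,-1.1,1],
  [-0.0507,-0.3468,-0.2806,-446.3,-504.6,-1.1,1],
  [-0.0507,-0.3468,-0.2806,-446.3,-504.6,-1.1,1],
  [-0.0507,-0.3468,-0.2806,-446.3,-504.6,-1.1,1],
  [-0.0507,-0.3468,-0.2806,-446.3,-504.6,-1.1,1],
  [-0.0507,-0.3468,-0.2806,-446.3,-504.6,-1.1,1],
  [-0.0507,-0.3468,-0.2806,-446.3,-504.6,-1.1,1],
  [-0.0507,-0.3468,-0.2806,-446.3,-504.6,-1.1,1],
  [-0.0507,-0.3468,-0.2806,-446.3,-504.6,-1.1,1],
  [-0.0507,-0.3468,-0.2806,-446.3,-504.6,-1.1,1],
])

```text
time: 1.77
ee_pos: [0.4572, -0.0642, 0.1929]
eef_rot: [0.059, 0.983, -0.01, 0.173]
ft_force: [0.3, 1.3, 1.4]
width: 0.0869
grip_force: 0.0
```

```bash
python3 - <<'E'
from h import *
goal(.115);goal(.017)
c=cam('scene');cv2.imwrite('pics/s1.png',cv2.resize(c['pixels'][80:300,140:430,::-1],(784,594)))
E
```

```text
t 1.7667 turn [ 0.0016 -0.0002  0.0014] shift [-0.5 -1.7 -0. ] goal [ 0.45746086 -0.0659066   0.19306465] ft [0.3 1.3 1.4]
t 1.7667 turn [ 0.0016 -0.0002  0.0014] shift [-0.5 -1.8 98. ] goal [ 0.490729   -0.06999141  0.10097477] ft [0.3 1.3 1.4]
```

View pics/s1.png

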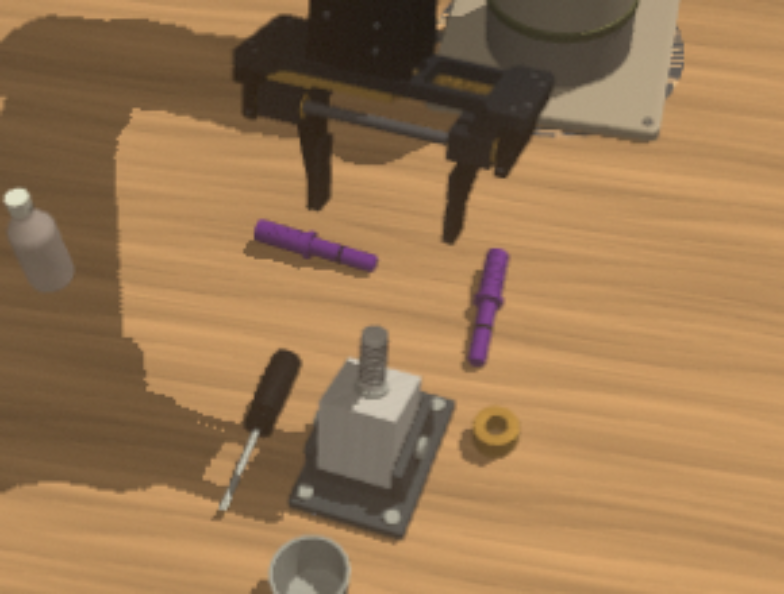

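>>> apply_moves([
  [0,0,0,0,0,15,1],
  [0,0,0,0,0,35,0.6],
  [0,0,0,0,0,55,0.3],
  [0,0,0,0,0,73,0.1],
  [0,0,0,0,0,88,0],
  [0,0,0,0,0,95,0],
  [0,0,0,0,0,98,0],
  [0,0,0,0,0,98,0],
  [0,0,0,0,0,98,0],
])

```text
time: 2.57
ee_pos: [0.4911, -0.069, 0.1016]
eef_rot: [0.06, 0.983, -0.01, 0.174]
ft_force: [0.1, -1.4, 0.3]
width: 0.046
grip_force: 0.0
```

```bash
python3 - <<'E'
from h import *
goal(.017)
c=cam('scene');P=cloud(c);np.savez('s2.npz',**c)
print(r.read_state()['width'])
cv2.imwrite('pics/s2.png',cv2.resize(c['pixels'][150:270,210:350,::-1],(700,600),interpolation=cv2.INTER_CUBIC))
# relative: finger & handle points in tool frame (y = closing)
st=r.read_state();T=R.from_quat(st['eef_rot']).inv().apply((P-st['ee_pos']).reshape(-1,3))*1000
ok=c['z_map'].ravel()>0
for lo,hi in((-32,-22),(-22,-14),(-14,-6),(-6,-1)):
    m=ok&(T[:,2]>lo)&(T[:,2]<hi)&(abs(T[:,0])<15)&(abs(T[:,1])<60)
    h,e=np.histogram(T[m,1],bins=np.arange(-60,61,4)); print(lo,hi,h)
    q=T[m&(abs(T[:,1])<14)]
    if len(q): print(len(q),np.percentile(q[:,1],[1,50,99]).round(1),q[:,0].min().round(1),q[:,0].max().round(1))
E
```

```text
t 2.5667 turn [0.0016 0.0007 0.0003] shift [ 0.4 -1.   0.5] goal [ 0.490729   -0.06999141  0.10097477] ft [ 0.13 -1.37  0.33]
0.04478798005694671
-32 -22 [ 0  0  0  0  0  0  0  2  4  4  0  0  3  9 10 14 12  6  0  0  1  3  4  0
  0  0  0  0  0  0]
54 [-8.6  1.7  9.5] -9.9 8.0
-22 -14 [0 0 0 0 0 0 0 0 0 0 0 0 1 5 8 6 7 7 0 0 0 0 0 0 0 0 0 0 0 0]
34 [-8.9  2.5  9.8] -10.9 0.8
-14 -6 [ 0  0  0  0  0  0  0  0  0  0  0  0  5  5  6  5 10  5  0  0  0  0  0  0
  0  0  0  0  0  0]
36 [-10.3   2.1   9.7] -11.6 4.3
-6 -1 [0 0 0 0 0 0 0 0 0 0 0 0 1 2 4 4 5 4 0 0 0 0 0 0 0 0 0 0 0 0]
20 [-8.7  3.   9. ] -9.3 5.2
```

View pics/s2.png

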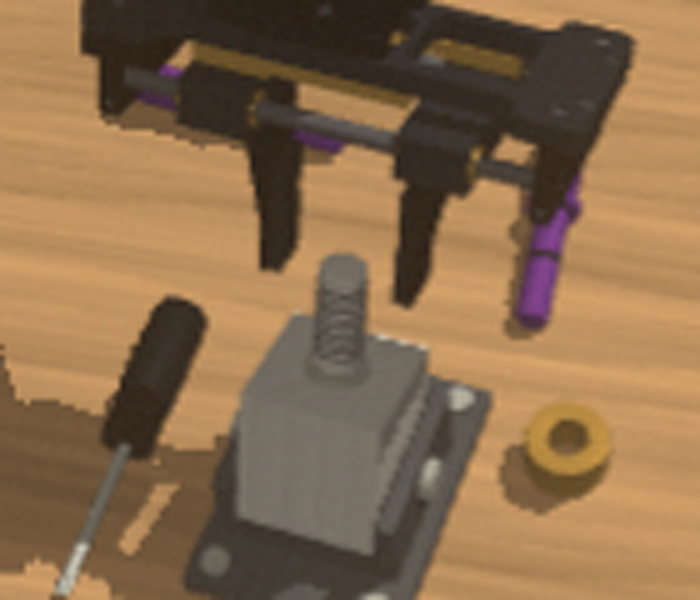

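The picture shows both fingertips, at (275,265) and (408,300), apparently behind or above the handle rather than beside it. I'll check where the fingers really are in the cloud.

```bash
python3 - <<'E'
from h import *
c=dict(np.load('s2.npz'));P=cloud(c);st=r.read_state();print(st['ee_pos'],st['joint_positions'].round(3))
Ri=R.from_quat(st['eef_rot']).inv()
f=lambda u,v:(int(150+v/5),int(210+u/5))
for u,v in((275,255),(272,225),(270,180),(408,290),(412,260),(420,220),(450,160),(340,272),(340,330),(560,80)):
    q=P[f(u,v)];print((u,v),q.round(4),(Ri.apply(q-st['ee_pos'])*1000).round(1))
E
```

```text
[ 0.491192   -0.0690767   0.10180698] [-0.755 -0.264  0.711  2.261  0.326  0.756  1.216]
(275, 255) [ 0.4855 -0.0934  0.1405] [-10.8 -24.7 -37.3]
(272, 225) [ 0.4796 -0.0958  0.1514] [ -9.2 -27.9 -49.5]
(270, 180) [ 0.4739 -0.0953  0.1726] [-11.1 -28.  -71.3]
(408, 290) [ 0.4916 -0.0404  0.1397] [-10.1  28.6 -36.6]
(412, 260) [ 0.4867 -0.0389  0.1531] [-10.   29.5 -50.9]
(420, 220) [ 0.4814 -0.0354  0.1723] [-11.2  32.3 -70.9]
(450, 160) [ 0.4934 -0.0199  0.2268] [ -39.3   49.3 -118.6]
(340, 272) [ 0.4826 -0.0687  0.133 ] [ -2.6  -0.6 -32.3]
(340, 330) [ 0.4957 -0.0671  0.1107] [-7.   2.5 -6.9]
(560, 80) [0.4598 0.0129 0.2383] [  -8.1   77.8 -142.2]
```

```bash
python3 - <<'E'
from h import *
for n in('scene','top'):
    c=cam(n);P=cloud(c);st=r.read_state();np.savez(n+'3.npz',**c)
    T=R.from_quat(st['eef_rot']).inv().apply((P-st['ee_pos']).reshape(-1,3))*1000
    dark=(c['pixels'].max(2)<75).ravel()&(c['z_map'].ravel()>0)
    m=dark&(abs(T[:,0])<14)&(abs(T[:,1])>14)&(abs(T[:,1])<45)&(T[:,2]>-110)&(T[:,2]<10)
    for s in(-1,1):
        q=T[m&(T[:,1]*s>0)]
        if len(q):i=np.argsort(q[:,2])[-6:];print(n,s,len(q),'tip z',q[i,2].round(1),'y range',q[:,1].min().round(1),q[:,1].max().round(1), 'tip y',q[i,1].round(1),'x',q[i,0].round(1))
    f,cc=c['f'],c
    Rc=R.from_quat(c['orientation']).inv();q=Rc.apply(st['ee_pos']-c['position']);s=q[:2]/q[2];s=s*(1+c['k1']*(s@s));print('TCP px',s*f+[c['cx'],c['cy']])
    u,v=(278,215) if n=='scene' else (344,235)
    cv2.imwrite(f'pics/{n}3.png',cv2.resize(c['pixels'][v-60:v+60,u-70:u+70,::-1],(700,600),interpolation=cv2.INTER_CUBIC))
print(st['time'],st['width'])
E
```

```text
scene -1 240 tip z [-33.3 -33.3 -33.2 -31.2 -30.7 -30.3] y range -39.6 -21.5 tip y [-23.8 -23.6 -27.1 -25.1 -30.6 -27.3] x [  3.4  -7.7  -9.2  -8.9 -10.7  -8.6]
scene 1 148 tip z [-34.9 -33.8 -32.5 -31.6 -31.2 -30.2] y range 22.5 38.5 tip y [31.  28.8 26.5 24.4 28.9 26.7] x [-10.1  -9.5  -8.5  -8.1  -9.1  -8.6]
TCP px [277.78798553 216.51279147]
top -1 7 tip z [-51.7 -51.6 -51.3 -47.1 -40.1 -38.5] y range -31.9 -23.4 tip y [-27.6 -23.4 -31.9 -25.9 -26.3 -24.3] x [-10.3  -9.9 -10.7  -9.2 -10.   -9.4]
top 1 6 tip z [-84.3 -82.8 -81.4 -81.3 -54.6 -39.5] y range 21.3 23.6 tip y [23.5 23.2 21.3 23.6 21.6 21.3] x [ -3.2  -0.8  -2.8  -4.7 -10.   -9.2]
TCP px [342.70652172 235.52012075]
2.7167 0.043993893860332874
```

View pics/scene3.png

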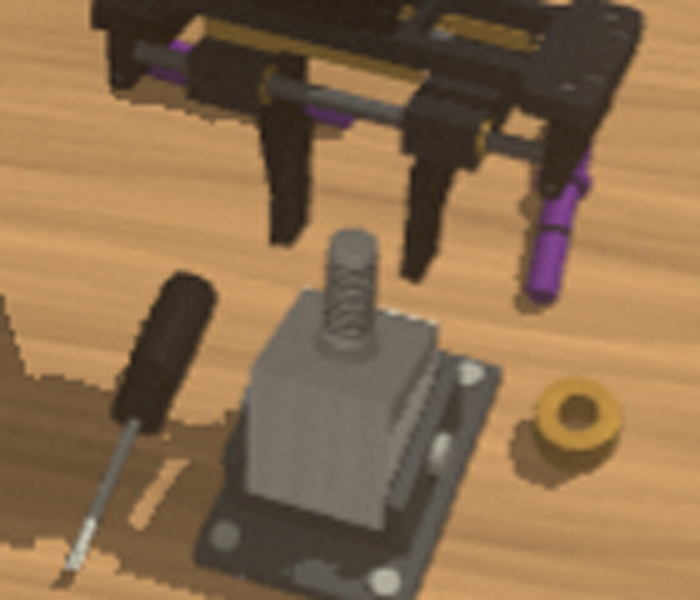

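The fingertips really do sit about 32 mm short of the reported TCP along tool z, level with the top of the handle. I'll close partway to see whether that offset changes with opening.

>>> apply_moves([
  [0,0,0,0,0,0,-0.3],
  [0,0,0,0,0,0,-0.3],
  [0,0,0,0,0,0,-0.3],
], force=5)

```text
time: 2.97
ee_pos: [0.491, -0.0695, 0.1013]
eef_rot: [0.06, 0.983, -0.01, 0.174]
ft_force: [-0.0, -0.6, -0.2]
width: 0.0335
grip_force: 0.0
```

```bash
cat >> h.py <<'E'
def tips(n='scene',save=None):
    c=cam(n);P=cloud(c);st=r.read_state()
    T=R.from_quat(st['eef_rot']).inv().apply((P-st['ee_pos']).reshape(-1,3))*1000
    px=c['pixels'].astype(int);dark=(px.max(2)<65).ravel()&(c['z_map'].ravel()>0)
    m=dark&(abs(T[:,0])<14)&(abs(T[:,1])>8)&(abs(T[:,1])<35)&(T[:,2]>-110)&(T[:,2]<5)
    for s in(-1,1):
        q=T[m&(T[:,1]*s>0)];i=np.argsort(q[:,2])[-8:];print(s,len(q),'tip z',q[i,2].round(1),'inner y',np.sort(abs(q[:,1]))[:6].round(1),'x',np.percentile(q[:,0],[2,98]).round(1))
    m=~dark&(c['z_map'].ravel()>0)&(abs(T[:,1])<14)&(abs(T[:,0])<14)&(T[:,2]>-45)&(T[:,2]<0);q=T[m];print('handle top z',q[:,2].min().round(1),'y',np.percentile(q[:,1],[2,98]).round(1))
    print(st['time'],st['width'],st['ft_force'].round(2),st['grip_force'])
    if save:cv2.imwrite(save,cv2.resize(c['pixels'][155:275,208:348,::-1],(700,600),interpolation=cv2.INTER_CUBIC))
E
python3 -c "
from h import *
tips();goal(.017)"
```

```text
-1 228 tip z [-35.7 -35.5 -34.3 -34.2 -34.1 -33.3 -32.7 -31.6] inner y [15.8 15.9 16.2 16.2 16.3 16.4] x [-12.3   6.8]
1 137 tip z [-37.1 -37.  -36.5 -35.2 -33.8 -33.5 -32.5 -32.4] inner y [16.9 17.2 17.4 17.6 17.7 17.8] x [-12.7  -1.7]
handle top z -37.0 y [-9.2  9.6]
3.0167 0.032299879962768445 [-1.33 -0.29  1.16] 0.0
t 3.0167 turn [ 0.0014  0.0005 -0.0005] shift [ 0.2 -0.5  0.2] goal [ 0.490729   -0.06999141  0.10097477] ft [-1.33 -0.29  1.16]
```

>>> apply_moves([
  [0,0,0,0,0,5,-0.25],
  [0,0,0,0,0,10,-0.25],
  [0,0,0,0,0,13,-0.25],
  [0,0,0,0,0,13,-0.25],
  [0,0,0,0,0,13,-0.25],
])

```text
time: 3.43
ee_pos: [0.4951, -0.0701, 0.0884]
eef_rot: [0.06, 0.983, -0.01, 0.173]
ft_force: [-0.1, 0.1, 0.2]
width: 0.0325
grip_force: 0.0
```

```bash
python3 -c "
from h import *
tips(save='pics/s4.png');goal(.004)"
```

```text
-1 219 tip z [-34.8 -34.5 -33.6 -33.5 -32.8 -32.5 -32.1 -31. ] inner y [15.9 16.  16.1 16.1 16.2 16.3] x [-12.8   6.6]
1 131 tip z [-36.6 -35.8 -35.7 -34.5 -34.4 -32.8 -31.9 -31.3] inner y [16.6 16.7 16.7 16.9 17.1 17.2] x [-12.5   1.6]
handle top z -44.8 y [-9.1  9.8]
3.4833 0.03243061561452743 [ 0.68 -0.43  0.29] 0.0
t 3.4833 turn [ 0.0008 -0.0002 -0.0002] shift [-0.  -0.5 -0.1] goal [ 0.49514212 -0.07053327  0.08875877] ft [ 0.68 -0.43  0.29]
```

View pics/s4.png

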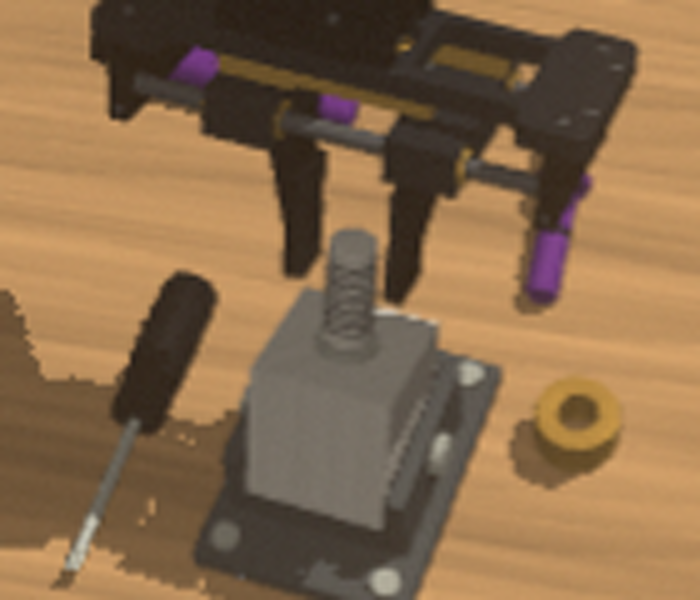

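The fingers now straddle the handle, with their tips at s≈36 mm and centred on it. I'll advance another 22 mm.

>>> apply_moves([
  [0,0,0,0,0,5,-0.3],
  [0,0,0,0,0,11,-0.3],
  [0,0,0,0,0,16,-0.35],
  [0,0,0,0,0,20,-0.4],
  [0,0,0,0,0,22,-0.42],
  [0,0,0,0,0,22,-0.42],
  [0,0,0,0,0,22,-0.42],
])

```text
time: 4.07
ee_pos: [0.5027, -0.071, 0.068]
eef_rot: [0.06, 0.983, -0.01, 0.173]
ft_force: [-0.7, -0.0, -0.3]
width: 0.025
grip_force: 0.0
```

```bash
python3 -c "
from h import *
tips();goal(-.018)"
```

```text
-1 204 tip z [-33.9 -33.6 -33.6 -33.3 -32.5 -32.1 -31.8 -30.9] inner y [10.  12.4 12.4 12.4 12.4 12.5] x [-12.    5.2]
1 139 tip z [-33.2 -32.7 -32.5 -32.3 -31.8 -29.3 -28.3 -27.5] inner y [ 9.   9.1  9.5  9.8  9.9 10.2] x [-12.    0.9]
handle top z -44.9 y [-13.1  13. ]
4.1167 0.02519120416206336 [-0.26 -0.62  0.37] 0.0
t 4.1167 turn [ 0.0011  0.0002 -0.0003] shift [ 0.1 -0.5  0. ] goal [ 0.50261047 -0.07145027  0.06808553] ft [-0.26 -0.62  0.37]
```

>>> apply_moves([
  [0,0,0,0,0,0,-0.47],
  [0,0,0,0,0,0,-0.5],
  [0,0,0,0,0,0,-0.52],
  [0,0,0,0,0,0,-0.53],
  [0,0,0,0,0,0,-0.53],
], force=4)

```text
time: 4.53
ee_pos: [0.5028, -0.0709, 0.0682]
eef_rot: [0.06, 0.983, -0.01, 0.174]
ft_force: [0.1, -0.1, -0.3]
width: 0.0206
grip_force: 0.0
```

>>> apply_moves([
  [0,0,0,0,0,0,-0.55],
  [0,0,0,0,0,0,-0.57],
  [0,0,0,0,0,0,-0.6],
  [0,0,0,0,0,0,-0.65],
], force=4)

```text
time: 4.87
ee_pos: [0.5028, -0.071, 0.0682]
eef_rot: [0.06, 0.983, -0.01, 0.173]
ft_force: [-1.5, -0.0, 0.6]
width: 0.0198
grip_force: 4.0
```

>>> apply_moves([
  [0,0,0,0,0,0,-0.7],
  [0,0,0,0,0,0,-0.75],
  [0,0,0,0,0,0,-0.75],
], force=20)

```text
time: 5.12
ee_pos: [0.5028, -0.071, 0.0682]
eef_rot: [0.06, 0.983, -0.01, 0.173]
ft_force: [-0.2, -0.5, 0.9]
width: 0.0192
grip_force: 20.0
```

```bash
python3 -c "
from h import *
s=r.read_state();print(s['ft_force'],s['torque']);goal(-.018)"
```

```text
[-0.24900102 -0.52763883  0.90888007] [-0.12493925  0.48010588 -0.0706115 ]
t 5.1167 turn [ 0.0011  0.0003 -0.0003] shift [ 0.2 -0.5  0.1] goal [ 0.50261047 -0.07145027  0.06808553] ft [-0.25 -0.53  0.91]
```

Gripped with no side load. I'll draw it slowly and watch the force.

>>> apply_moves([
  [0,0,0,0,0,-1,-0.75],
  [0,0,0,0,0,-2,-0.75],
  [0,0,0,0,0,-3.5,-0.75],
  [0,0,0,0,0,-5,-0.75],
  [0,0,0,0,0,-6.5,-0.75],
  [0,0,0,0,0,-8,-0.75],
  [0,0,0,0,0,-8,-0.75],
])

```text
time: 5.7
ee_pos: [0.5001, -0.0705, 0.076]
eef_rot: [0.06, 0.983, -0.01, 0.174]
ft_force: [0.2, -0.1, -0.6]
width: 0.0196
grip_force: 20.0
```

```bash
cat >> h.py <<'E'
def face():
    c=cam('scene');P=cloud(c);g=np.hypot(P[...,0]-.5,P[...,1]+.07)<.095;hsv=cv2.cvtColor(c['pixels'],cv2.COLOR_RGB2HSV)
    m=(g&(c['z_map']>0)&(P[...,2]>.006)&(P[...,2]<.02)&(hsv[...,1]<90));m&=np.arange(480)[:,None]>215
    k,l,st,_=cv2.connectedComponentsWithStats(m.astype(np.uint8));q=P[l==1+np.argmax(st[1:,4])]
    print('base rect',cv2.minAreaRect((q[:,:2]*1000).astype(np.float32)))
    w=P-M;a=axis();s=w@a;f=g&(abs(s)<.003)&(P[...,2]>.066)&(c['pixels'].max(2)>80);print('face',f.sum(),P[f].mean(0),'s',s[f].mean())
    h=g&(s>.03)&(c['pixels'].max(2)>75);d=r.read_state();print('ft',d['ft_force'].round(2),'tq',d['torque'].round(2),d['width'],d['grip_force'],'t',d['time'])
    print('top s',np.percentile(s[g&(s<.2)&(hsv[...,1]<60)&(c['pixels'].max(2)>80)&(c['z_map']>0)],[97,99,100]))
    return c
E
python3 -c "
from h import *
goal(-.010);face()"
```

```text
t 5.7 turn [ 0.0015  0.0006 -0.0005] shift [ 0.3 -0.6  0.3] goal [ 0.49989471 -0.07111682  0.07560307] ft [ 0.19 -0.06 -0.58]
base rect ((507.6632385253906, -71.51728820800781), (95.50900268554688, 131.92909240722656), 82.9300308227539)
face 372 [ 0.50474883 -0.06823146  0.08626945] s -0.0015044537537391512
ft [-0.32 -0.61 -1.49] tq [0.06 0.56 0.  ] 0.019410738132866846 19.99958767555654 t 5.75
top s [0.05959625 0.1071494  0.13329423]
```

The base hasn't moved and the force is about the gauge's own weight, so I'll draw the remaining 22 mm.

>>> apply_moves([
  [0,0,0,0,0,-1.5,-0.75],
  [0,0,0,0,0,-3.5,-0.75],
  [0,0,0,0,0,-5.5,-0.75],
  [0,0,0,0,0,-7.5,-0.75],
  [0,0,0,0,0,-9.5,-0.75],
  [0,0,0,0,0,-11.5,-0.75],
  [0,0,0,0,0,-13.5,-0.75],
  [0,0,0,0,0,-15.5,-0.75],
  [0,0,0,0,0,-17.5,-0.75],
  [0,0,0,0,0,-19.5,-0.75],
  [0,0,0,0,0,-21.2,-0.75],
  [0,0,0,0,0,-22.2,-0.75],
  [0,0,0,0,0,-22.2,-0.75],
  [0,0,0,0,0,-22.2,-0.75],
])

```text
time: 6.92
ee_pos: [0.4925, -0.0697, 0.0966]
eef_rot: [0.06, 0.983, -0.01, 0.174]
ft_force: [-0.1, 1.6, -1.2]
width: 0.0195
grip_force: 20.0
```

```bash
python3 -c "
from h import *
goal(.012);c=face();cv2.imwrite('pics/s5.png',cv2.resize(c['pixels'][175:275,218:338,::-1],(720,600),interpolation=cv2.INTER_CUBIC))"
```

```text
t 6.9167 turn [ 0.0013  0.0003 -0.0004] shift [ 0.1 -0.5  0.3] goal [ 0.49242635 -0.07019982  0.09627631] ft [-0.07  1.59 -1.21]
base rect ((507.66705322265625, -71.65245056152344), (96.13463592529297, 131.06777954101562), 83.1522445678711)
face 432 [ 0.5004472  -0.07017617  0.08468943] s -0.001609968341183919
ft [-0.79  0.11 -1.88] tq [ 0.07  0.54 -0.01] 0.01955892908404163 19.99965292867273 t 6.9667
top s [0.08078358 0.12870493 0.15471907]
```

View pics/s5.png

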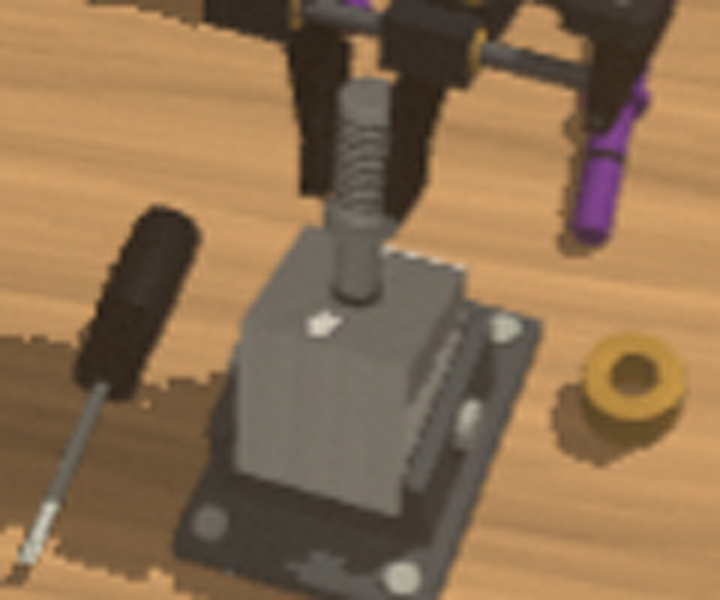

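The dark ring shows at the face line, (357,295), just clear of the block. The tool travelled 30.2 mm, the base rectangle is unchanged, and the grip is steady at 20 N.

```bash
python3 -c "
from bench import r
print(r.close_job())"
```

```text
the job is handed in; nothing more can be done
None
```

The gauge is drawn 30 mm straight out and still held at 20 N, with its witness ring just clear of the block's face and the fixture unmoved; the job is handed in (no verdict shown).

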